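# Open the extraction port and hang its plug on the hook

## Task

Open the bench extraction port: its plug sits tight, so take it by the tab on top and rock it loose, about five degrees first to the left and then to the right, while it is still in the port, then draw it straight up and out. Then hang the plug by its steel eye in the bend of the hook on the stand and let go, so that it hangs still. Leave the barcode scanner, the note pad and the USB hub where they are.

Things in the scene. Friction and masses are not known exactly. Their poses are not given: they have to be found in the camera images.
- plug: Loose black round plug, 142 mm tall, 0.12 kg, upright in the port at the start, its underside 6 mm above the bench. Origin: centre of its underside; z up its axis. Rubber stem 30 mm across (z 0 to 42 mm), cap 48 mm across (z 42 to 50), above it a steel wire eye, then a grip tab. Looks the same after half a turn about z. Centre of mass about z = 55 mm.
- plug_tab (a point): Centre of the plug's black grip tab, 123 mm above the plug's underside on its axis; axes as the plug's. The tab is 26 mm in x, 14 mm in y and reaches from z 104 to 142 mm above the underside: pinch it across its 14 mm (fingers closing along the plug's y); the tips must stay above the eye's arch.
- plug_eye (a point): Top of the opening of the plug's eye (underside of its round arch), 99 mm above the plug's underside on its axis; axes as the plug's. The eye is 6 mm wire standing in the plug's y-z plane, so a hook passes through it along the plug's x; its opening is 34 mm wide in y and reaches from the cap (z 50 mm) up to this point.
- port: Fixed grey round socket, 72 mm across, 40 mm tall, on a 100 mm square plate, hose stub to x = 62 mm. Origin: plate's underside, on the axis; y about to the robot's left. Mouth 42 mm wide. Four sprung pads inside (z 11 to 33 mm) squeeze the stem, 5 N each: a pull takes 10 to 25 N, less while rocking. The plug can lean 8 degrees about its foot; it is out once its underside is above z = 40 mm.
- hook_stand: Fixed steel stand with a hook of 8 mm round bar. Origin: on the bench straight below the hook's seat; z up. Base plate x -35 to 95 mm, 110 mm wide, 12 mm thick; post 16 mm thick at x = +55 mm, 172 mm high; from it the hook runs towards -x at y = 0, dips to its seat at x = 0 and turns up to its tip at x = -27 mm.
- hook_seat (a point): Lowest point of the upper side of the hook's bar, 160 mm above the bench, where the eye shall hang; axes as the stand's.
- hook_tip (a point): Top of the hook's upturned tip, 27 mm in front (-x of the stand) of the seat and 20 mm above it.
- scanner: Bystander: loose handheld barcode scanner lying on the bench, 183 x 60 x 34 mm. Origin: centre of its underside.
- note_pad: Bystander: loose square pad of sticky notes, 69 x 76 x 12 mm. Origin: centre of its underside.
- usb_hub: Bystander: loose flat black USB hub, 32 x 100 x 14 mm. Origin: centre of its underside.

How it is judged:
By the outcome, as a careful person would: the job done as asked, in the order asked, and still so for the second after the job is handed in, with the robot touching nothing.
It also fails if it takes over 45 s, if anything falls off the work surface, if the arm or the gripper's body presses on something with over 40 N, if the wrist force passes 120 N, or if a joint passes its speed limit or range.

## Robot

A 6-joint arm with a two-finger parallel gripper is mounted at the origin on a cart in front of the work surface, level with it; the furniture and walls round the work are solid. World frame = base frame: x ahead of the robot, y to its left, z up, the work surface at z = 0. Lengths are in m, angles in degrees, forces in N, time in s.
With the tool pointing down it reaches from about 0.4 to 0.825 m from the base axis. Payload 7 kg.
Tool frame: the origin (TCP) lies between the finger pads; the fingertips stand 25 mm ahead of it and the grasp point (between the pads) lies 6 mm ahead of it; z points along the fingers, y is the line along which they close (so a half turn about z gives the same grasp; the last joint's range is limited). The gripper opens to 88 mm and grips with 3 to 60 N. Pads are 19 mm wide; open, the fingers measure 130 mm over their backs; the gripper's body (78 mm by 193 mm) begins 47 mm behind the grasp point.
Start: joints at [-60.556, 20.546, 0.682, 0, -70.136, -16.507], TCP at [0.151, -0.658, 0.252] pointing down, gripper open.
Joint ranges: [-176.03, 176.03], [-82.01, 121.73], [-58.28, 71.71], [-173.87, 95.51], [-174.79, -0.11], [-173.66, 173.66]. Speed limits (degrees/s): [136.94, 136.94, 172.46, 180, 180, 180].

## Interface

Orientations are given as [roll, pitch, yaw] about the fixed x, y, z axes, in that order (R = Rz(yaw) Ry(pitch) Rx(roll)).
In Python, from plant import ctrl gives the robot as it stands.
- The arm moves only by the tool step_hand, called as name(argument=value, ...) on one line, values as JSON. Schema: {"type":"object","properties":{"ticks":{"type":"array","items":{"type":"number"},"minItems":5,"maxItems":40},"only":{"type":"string"},"quiet":{"type":"boolean"},"lines":{"type":"string"}},"required":["ticks"],"additionalProperties":false}. ticks is one flat list of numbers that holds 1 to 8 rows one after another, with no inner brackets; each row has 5 numbers: dx, dy, dz in normalised numbers (1 is 1000 mm), then a turn about the tool's z in shares of 90 degrees (1.0 is 90 degrees), then the finger opening in m; each row is the pose to reach, as a shift and turn from the pose commanded when the call began, along the tool's axes at that moment; what a row does not reach only later rows make up. A row lasts 1/8 s, in which the tool goes at most 0.0625 m and 10.7 degrees, less where a joint would pass 70% of its speed; a pose out of reach is approached as far as the arm can. The fingers move at their own pace and stop on an object; the grip force is fixed at half the most. Time passes only in rows, so rows that do not move let the fingers close. The tool returns the time, the measured TCP pose, the force, the opening and the grip force at its end. only (a regular expression) keeps the lines of the reply that match it, lines (a string "A,B") keeps lines A to B, and quiet returns only ok. Input that does not fit is refused with a message, and nothing moves.
- ctrl.get_obs(): the state, without advancing time (a new reading comes with each control period).
- ctrl.snapshot(name): name is "scene" or "top" or "wrist"; returns a dict with "frame" (480x640x3 uint8, red, green, blue), "z_map" (480x640 float32, m along the optical axis (not along the pixel's ray), 0 where there is no reading), "fovy" (degrees; the focal length in pixels is half the picture's height over the tangent of half this angle, whatever the lens; pixels are square), "cx", "cy" (the principal point, pixels), "R" (3x3) and "t" (3): a world point X has camera coordinates R X + t; the wrist camera has in their place "T_tool_cam" (4x4, takes a point from camera to tool coordinates, whose origin is the TCP and whose axes are the flange's). Camera axes: x right, y down, z forward; pixel columns grow to the right and rows downward; lengths in m; the calibration is good to about 2 mm. A picture is of the moment at which its call begins: read the wrist's pose just before it.
- ctrl.close_job(): hands the job in; it is judged then, once.
The state is a dict: "clock": time; "joint_pos": joint angles; "qvel": joint speeds; "tau": joint torques, N m; "tool_pos": TCP position; "orientation": TCP orientation; "force": force on the tool from outside, world axes, zero at the start; "moment": the same for the moment, N m; "opening": finger opening in m; "gripper_force": force on a finger pad.
Only numpy, scipy, OpenCV 4.12 (cv2) and the standard library are available. Lean on these libraries where they do the work, as an engineer would, in place of code of your own. Each camera call takes 0.05 s, during which the arm holds its last target. There are 200 camera calls.

## Working session

There is one attempt and no reset: what is moved stays moved. The work goes in short steps, Python scripts to look and compute and a tool call to move; the robot and the scene stay as the last step left them, time stands still between calls to the robot, and variables do not carry over. Pictures are saved under pics/ and viewed, at most 10 in all, crops included, and the job is handed in when it is done.

```bash
ls; mkdir -p pics; cat > h.py <<'E'
import numpy as np, cv2
from plant import ctrl
from scipy.spatial.transform import Rotation as Ro
def snap(name,save=None):
    o=ctrl.get_obs(); s=ctrl.snapshot(name)
    s['f']=240/np.tan(np.radians(s['fovy'])/2)
    if name=='wrist':
        T=np.eye(4);T[:3,:3]=Ro.from_euler('xyz',o['orientation'],degrees=True).as_matrix();T[:3,3]=o['tool_pos']
        s['C']=T@np.array(s['T_tool_cam'])
    else:
        C=np.eye(4);C[:3,:3]=np.array(s['R']).T;C[:3,3]=-np.array(s['R']).T@np.array(s['t']);s['C']=C
    if save: cv2.imwrite(f'pics/{save}.png',s['frame'][:,:,::-1]); np.savez(f'pics/{save}.npz',**{k:v for k,v in s.items()})
    return s
def ray(s,u,v):
    C=s['C'];return C[:3,3],C[:3,:3]@np.array([(u-s['cx'])/s['f'],(v-s['cy'])/s['f'],1])
def pt(s,u,v):
    o,d=ray(s,u,v);return o+d*s['z_map'][int(v),int(u)]
def atz(s,u,v,z):
    o,d=ray(s,u,v);return o+d*(z-o[2])/d[2]
def tri(a,b):
    A=np.zeros((3,3));y=np.zeros(3)
    for o,d in(a,b):
        d=d/np.linalg.norm(d);P=np.eye(3)-np.outer(d,d);A+=P;y+=P@o
    return np.linalg.solve(A,y)
def cloud(s):
    v,u=np.mgrid[:480,:640];z=s['z_map'];p=np.stack([(u-s['cx'])/s['f']*z,(v-s['cy'])/s['f']*z,z],-1)
    return p@s['C'][:3,:3].T+s['C'][:3,3]
E
python3 - <<'E'
from h import *
print(ctrl.get_obs())
for n in('scene','top'):
    s=snap(n,n);print(n,s['C'].round(3),s['f'],s['cx'],s['cy'],(s['z_map']==0).mean())
E
```

```text
pics
plant.py
{'clock': 0.0, 'joint_pos': array([-6.05542720e+01,  2.05903596e+01,  6.32345500e-01, -1.85725488e-02,
       -7.01352078e+01, -1.65043811e+01]), 'qvel': array([ 0.08176246,  0.03149416,  0.01711748,  0.08575742, -0.04678685,
        0.1542358 ]), 'tau': array([ 8.24567924e-04, -5.82715130e+01,  2.93059623e+01,  6.99720874e+00,
        6.83120350e-03, -2.33952396e-04]), 'tool_pos': array([ 0.15100442, -0.65742677,  0.25062881]), 'orientation': array([ 1.79905659e+02, -9.74567039e-03, -1.67064970e+02]), 'force': array([-0.19983148,  0.11199423, -0.19282715]), 'moment': array([-0.01058765,  0.03874768, -0.00451079]), 'gripper_force': 0.0, 'opening': 0.08782280347916362}
scene [[-0.885 -0.269  0.381  0.146]
 [-0.466  0.486 -0.739  0.636]
 [ 0.014 -0.831 -0.556  0.708]
 [ 0.     0.     0.     1.   ]] 433.4667547797021 314.40499639996517 237.34575785578772 0.0045345052083333335
top [[-0.007 -0.993  0.121  0.439]
 [-1.     0.008  0.008 -0.113]
 [-0.009 -0.121 -0.993  1.042]
 [ 0.     0.     0.     1.   ]] 437.43554214221854 319.74891191419084 243.6780063856846 0.004013671875
```

View pics/scene.png

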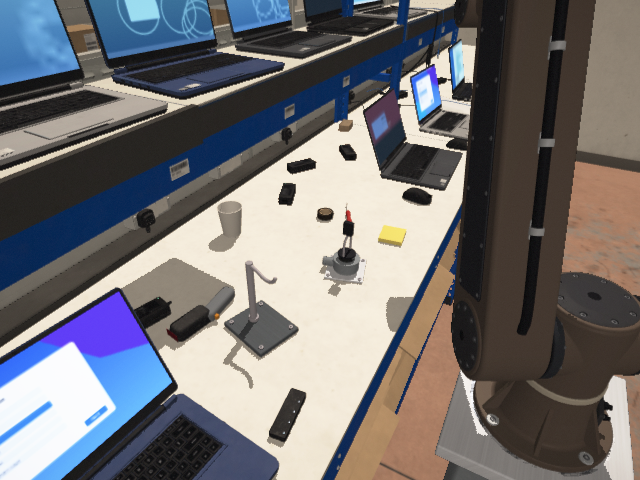

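View pics/top.png

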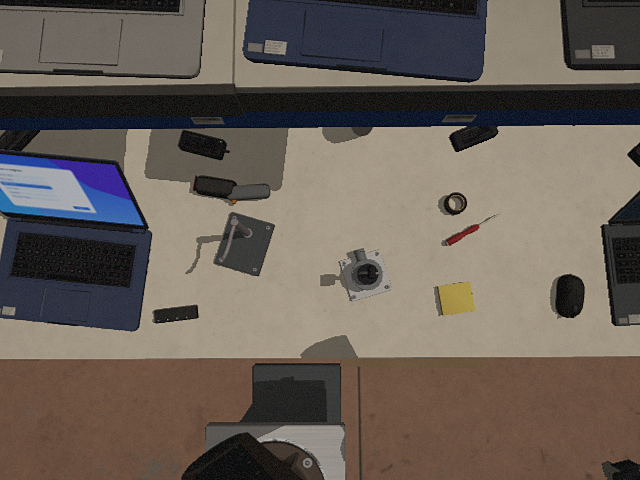

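The scene view shows the port at about (345,262) with the plug's tab at (348,228), and the hook from its post top (250,265) to its tip (272,280). The top view shows the plug at (367,272), the stand at (243,243), the pad at (456,298), the hub at (176,314) and the scanner at (232,189).

```bash
python3 - <<'E'
from h import *
t=cv2.imread('pics/top.png');s=cv2.imread('pics/scene.png')
def z(im,x,y,w,h,k): return cv2.resize(im[y:y+h,x:x+w],(w*k,h*k),interpolation=cv2.INTER_CUBIC)
a=np.hstack([z(t,330,240,66,66,6),z(t,185,205,66*1+24,66,6)[:, :400]]);b=np.hstack([z(s,310,195,66,100,4),z(s,220,255,80,100,4)])
a=a[:, :796];c=np.zeros((a.shape[0],796,3),np.uint8);c[:,:a.shape[1]]=a
cv2.imwrite('pics/c1.png',a);cv2.imwrite('pics/c2.png',b)
print(a.shape)
for n in('scene','top'):
    S=dict(np.load(f'pics/{n}.npz'));P=cloud(S);
    x=P[(P[...,0]>.3)&(P[...,0]<.85)&(P[...,1]>-.4)&(P[...,1]<.3)]
    for zz in(.10,.13,.165): 
        m=(P[...,0]>.25)&(P[...,0]<.65)&(P[...,1]>-.5)&(P[...,1]<.4)&(P[...,2]>zz)&(P[...,2]<.2);
        k,l,st,ce=cv2.connectedComponentsWithStats(m.astype(np.uint8));print(n,zz,[(st[i].tolist(),P[l==i].mean(0).round(3).tolist(),P[l==i][:,2].max().round(3)) for i in range(1,k) if st[i,4]>3])
S=dict(np.load('pics/top.npz'));P=cloud(S);print('shelf',[P[r,330].round(3).tolist() for r in (60,90,105,120,128)])
E
```

```text
(396, 796, 3)
scene 0.1 [([343, 220, 11, 22, 174], [0.487, -0.207, 0.13], np.float64(0.149)), ([245, 261, 32, 31, 354], [0.57, 0.076, 0.148], np.float64(0.18)), ([102, 338, 57, 58, 937], [0.644, 0.34, 0.112], np.float64(0.136))]
scene 0.13 [([343, 220, 11, 11, 90], [0.487, -0.208, 0.141], np.float64(0.149)), ([245, 261, 32, 23, 268], [0.565, 0.077, 0.159], np.float64(0.18)), ([145, 338, 5, 3, 8], [0.649, 0.297, 0.132], np.float64(0.134)), ([143, 340, 3, 3, 4], [0.649, 0.303, 0.132], np.float64(0.136))]
scene 0.165 [([245, 261, 14, 10, 63], [0.582, 0.071, 0.169], np.float64(0.173)), ([271, 277, 6, 6, 25], [0.512, 0.093, 0.174], np.float64(0.18))]
top 0.1 [([88, 199, 51, 11, 352], [0.644, 0.336, 0.112], np.float64(0.13)), ([219, 218, 25, 45, 262], [0.563, 0.074, 0.161], np.float64(0.183)), ([361, 265, 18, 14, 134], [0.49, -0.209, 0.137], np.float64(0.151))]
top 0.13 [([219, 218, 23, 45, 239], [0.561, 0.075, 0.165], np.float64(0.183)), ([368, 265, 8, 13, 94], [0.491, -0.211, 0.147], np.float64(0.151))]
top 0.165 [([228, 218, 11, 21, 95], [0.583, 0.069, 0.17], np.float64(0.177)), ([219, 253, 7, 10, 37], [0.517, 0.089, 0.173], np.float64(0.183))]
shelf [[0.764, -0.124, 0.473], [0.73, -0.124, 0.453], [0.727, -0.125, 0.41], [0.731, -0.126, 0.345], [0.854, -0.132, 0.001]]
```

View pics/c1.png

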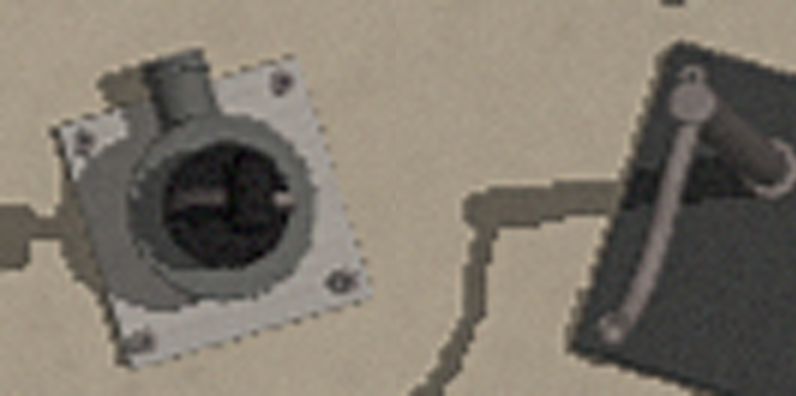

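View pics/c2.png

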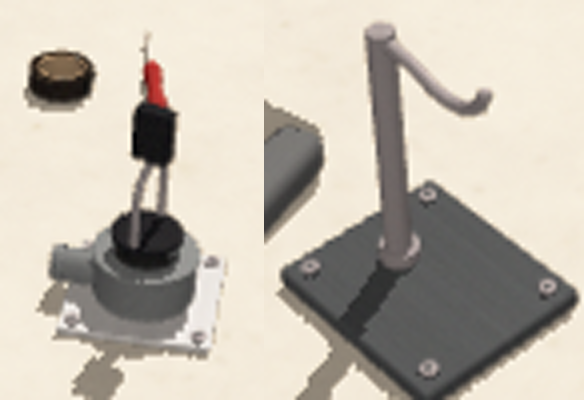

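The crops show the tab seen from above at crop (230,200), i.e. top pixel about (368,273). The eye's wire is at crop (180,200) and (290,198), so the eye runs along world y. The hook goes from the post top (692,100) to the tip (612,328).

```bash
python3 - <<'E'
from h import *
s=ctrl.snapshot('wrist');print(np.array(s['T_tool_cam']).round(3),s['fovy'])
o=ctrl.get_obs();R=Ro.from_euler('xyz',o['orientation'],degrees=True).as_matrix();p=o['tool_pos']
for T in([.43,-.21,.31],[.49,-.209,.31]): print(R.T@(np.array(T)-p))
T=dict(np.load('pics/top.npz'));S=dict(np.load('pics/scene.npz'))
# hook: tip & post & tab tri (top px from c1: /6+330|185-66; )
f=lambda u,v:((u-396)/6+185,v/6+205)
g=lambda u,v:((u-264)/4+220,v/4+255)
print('tip',tri(ray(T,*f(612,326)),ray(S,*g(485,97))))
print('post',tri(ray(T,*f(692,100)),ray(S,*g(381,32))))
print('tab',tri(ray(T,*(230/6+330,200/6+240)),ray(S,*(153/4+310,108/4+195))))
# base plate corners at z=.012: visible
print('base',[atz(T,*f(*c),.012).round(4).tolist() for c in((575,350),(675,42))],[atz(S,*g(*c),.012).round(4).tolist() for c in((281,275),(430,182),(577,295),(430,398))])
E
```

```text
[[ 0.002 -0.953 -0.304  0.083]
 [ 1.     0.001  0.001  0.001]
 [-0.001 -0.304  0.953 -0.134]
 [ 0.     0.     0.     1.   ]] 60.564431914625224
[-0.37203057  0.37386996 -0.05871947]
[-0.43073307  0.3614194  -0.05874027]
tip [0.5129532  0.09039805 0.17303031]
post [0.59040374 0.06627918 0.1681178 ]
tab [ 0.48607678 -0.20418942  0.15181338]
base [[0.5195, 0.1436, 0.012], [0.6426, 0.1063, 0.012]] [[0.6372, 0.1117, 0.012], [0.6072, 0.0084, 0.012], [0.4857, 0.0465, 0.012], [0.5162, 0.1455, 0.012]]
```

Units first: turns go in shares of 90 degrees. So 13 degrees is 0.1444.

step_hand(ticks=[-0.04,0.04,-0.02,0.0333,0.088,-0.08,0.08,-0.04,0.0556,0.088,-0.12,0.12,-0.058,0.0778,0.088,-0.16,0.16,-0.058,0.1,0.088,-0.2,0.2,-0.058,0.1222,0.088,-0.24,0.24,-0.058,0.1444,0.088,-0.28,0.28,-0.058,0.1444,0.088,-0.32,0.32,-0.058,0.1444,0.088])

```text
clock: 1.15
tool_pos: [0.3919, -0.2726, 0.3097]
orientation: [-180.0, 0.0, 179.9]
force: [0.8, -0.7, 0.0]
opening: 0.0877
gripper_force: 0.0
```

step_hand(ticks=[-0.041,0.039,0,0,0.088,-0.041,0.039,0,0,0.088])

```text
clock: 1.4
tool_pos: [0.4343, -0.233, 0.3093]
orientation: [180.0, -0.0, -179.8]
force: [0.1, -0.5, -0.7]
opening: 0.088
gripper_force: 0.0
```

```bash
python3 - <<'E'
from h import *
print(ctrl.get_obs()['tool_pos'],ctrl.get_obs()['orientation'],ctrl.get_obs()['qvel'])
s=snap('wrist','w1')
cv2.imwrite('pics/w1v.png',cv2.resize(s['frame'][:,:,::-1],(800,600)))
E
```

```text
[ 0.43433783 -0.23296231  0.3092732 ] [ 1.79983406e+02 -5.42415849e-03 -1.79822220e+02] [-3.23621471 -0.8056061  -1.12449312  0.18967528 -0.81841192  2.50117005]
```

View pics/w1.png

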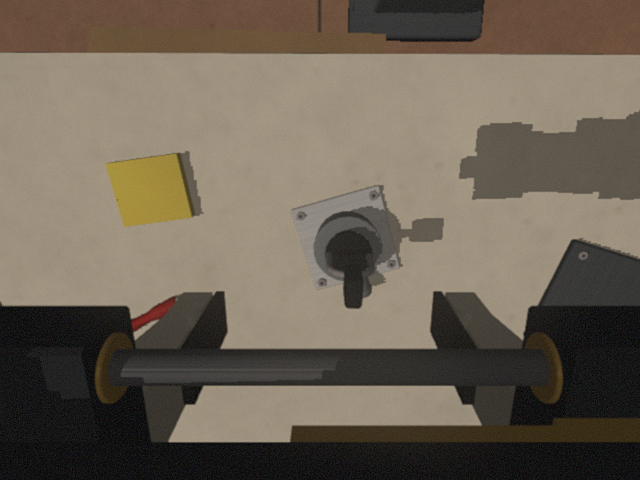

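The wrist view shows the port at (348,240), the tab at (353,290), the pad at (150,190), and the fingers either side at (205,330) and (455,330). I'll get the tab's yaw and position from the depth points.

```bash
cat > tab.py <<'E'
from h import *
import sys
for n in sys.argv[1:]:
    S=dict(np.load(f'pics/{n}.npz'));P=cloud(S)
    m=(abs(P[...,0]-.49)<.05)&(abs(P[...,1]+.208)<.05)
    z=P[m][:,2];z=z[(z>.1)&(z<.2)];print(n,'ztop',np.percentile(z,[50,90,98]) if len(z) else 0)
    q=P[m&(P[...,2]>.141)&(P[...,2]<.2)];print(len(q),q.mean(0).round(4),cv2.minAreaRect(q[:,:2].astype(np.float32)*1000))
    q=P[m&(P[...,2]>.052)&(P[...,2]<.062)];print(' cap',len(q),q.min(0),q.max(0))
    q=P[m&(P[...,2]>.036)&(P[...,2]<.044)];print(' rim',len(q),(q.min(0)+q.max(0))/2,np.ptp(q,axis=0))
E
python3 tab.py w1 top scene
```

```text
w1 ztop [0.14607369 0.14880442 0.1494495 ]
558 [ 0.4881 -0.2123  0.1475] ((489.4359436035156, -212.01429748535156), (14.130980491638184, 25.81904411315918), 87.78623962402344)
 cap 1305 [ 0.46626774 -0.23532032  0.05208104] [ 0.50643095 -0.18817     0.06186658]
 rim 1567 [ 0.48943127 -0.21198482  0.03960405] [0.0705668  0.06980669 0.00668429]
top ztop [0.1463449  0.14985688 0.15028199]
89 [ 0.4907 -0.2112  0.1476] ((490.74737548828125, -211.7289276123047), (14.272571563720703, 24.898014068603516), 87.5093002319336)
 cap 206 [ 0.4670339  -0.23381155  0.05218903] [ 0.51418362 -0.18837082  0.0610974 ]
 rim 401 [ 0.49051197 -0.21155383  0.04015058] [0.0687526  0.07106888 0.00753105]
scene ztop [0.1306054  0.14681263 0.14815245]
48 [ 0.4878 -0.2092  0.1456] ((488.9230041503906, -210.65174865722656), (15.141019821166992, 26.43506622314453), 89.18824768066406)
 cap 157 [ 0.46515775 -0.23713818  0.05203317] [ 0.51257283 -0.18632561  0.06155249]
 rim 202 [ 0.48829327 -0.20839365  0.03970993] [0.07183066 0.06728895 0.00733151]
```

```bash
python3 - <<'E'
import cv2
a=cv2.imread('pics/w1.png')[180:320,280:420]
cv2.imwrite('pics/c3.png',cv2.convertScaleAbs(cv2.resize(a,(560,560),interpolation=cv2.INTER_CUBIC),alpha=2))
E
```

```text
(no output)
```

View pics/c3.png

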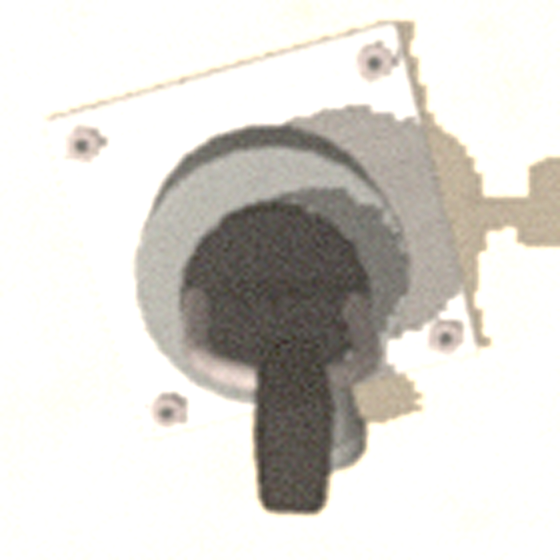

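The enlarged crop shows the tab at (290,440), about 2° off world x. The eye's wire runs left and right of it at (215,360) and (350,360). The port plate is turned about +15°. I take the tab centre as (0.4895,-0.212) with its top at 0.148, and the plug's yaw as -2.3°.

In the tool's units: 2.4 degrees is 0.0267.

step_hand(ticks=[-0.03,0.01,0.04,0.0267,0.05,-0.054,0.02,0.09,0.0267,0.05,-0.054,0.02,0.09,0.0267,0.05,-0.054,0.02,0.09,0.0267,0.05])

```text
clock: 1.95
tool_pos: [0.4861, -0.2164, 0.2204]
orientation: [-180.0, 0.0, 177.5]
force: [0.5, -0.5, 0.2]
opening: 0.0538
gripper_force: 0.0
```

```bash
python3 - <<'E'
from h import *
o=ctrl.get_obs();R=Ro.from_euler('xyz',o['orientation'],degrees=True).as_matrix();print(o['orientation'],o['tool_pos'],R.T@(np.array([.4895,-.212,.140])-o['tool_pos']))
snap('wrist','w2')
E
python3 tab.py w2
```

```text
[-1.79964092e+02  3.57241711e-03  1.77507026e+02] [ 0.48611355 -0.21637634  0.22036139] [-0.00318788  0.00456986  0.08035874]
w2 ztop [0.14748555 0.19650527 0.19963783]
1425 [ 0.4869 -0.2128  0.1567] ((488.1514892578125, -215.77349853515625), (83.83805084228516, 27.820636749267578), 87.57840728759766)
 cap 2101 [ 0.46627709 -0.23521825  0.05204053] [ 0.50462849 -0.18835131  0.06196552]
 rim 2703 [ 0.48909828 -0.21211833  0.03959962] [0.06958348 0.07117619 0.00627044]
```

step_hand(ticks=[-0.003,0.0045,0.03,0,0.05,-0.003,0.0045,0.06,0,0.04,-0.003,0.0045,0.08,0,0.035,-0.003,0.0045,0.08,0,0.03,-0.003,0.0045,0.08,0,0.01,-0.003,0.0045,0.08,0,0.0,-0.003,0.0045,0.08,0,0.0,-0.003,0.0045,0.08,0,0.0])

```text
clock: 3.0
tool_pos: [0.4905, -0.2119, 0.1411]
orientation: [-179.9, 0.1, 177.6]
force: [-0.7, -3.1, 7.4]
opening: 0.0136
gripper_force: 30.0
```

```bash
python3 - <<'E'
from h import *
print(ctrl.get_obs()['moment'])
s=snap('scene','s2');t=snap('top','t2')
E
python3 tab.py s2 t2
```

```text
[-1.76155105  0.47055937  0.11584965]
s2 ztop [0.14544229 0.19737381 0.1995358 ]
146 [ 0.4601 -0.2039  0.1835] ((466.50164794921875, -205.01202392578125), (91.35411071777344, 35.36129379272461), 87.11959075927734)
 cap 156 [ 0.46498141 -0.23368741  0.05213929] [ 0.51182369 -0.18557053  0.06181496]
 rim 201 [ 0.48853868 -0.20767611  0.03978273] [0.06950834 0.06437787 0.00754908]
t2 ztop 0
0 [nan nan nan] ((0.0, 0.0), (0.0, 0.0), 0.0)tab.py:7: RuntimeWarning: Mean of empty slice.
  q=P[m&(P[...,2]>.141)&(P[...,2]<.2)];print(len(q),q.mean(0).round(4),cv2.minAreaRect(q[:,:2].astype(np.float32)*1000))
  ret = um.true_divide(
Traceback (most recent call last):
  File "tab.py", line 8, in <module>
    q=P[m&(P[...,2]>.052)&(P[...,2]<.062)];print(' cap',len(q),q.min(0),q.max(0))
                                                               ~~~~~^^^
ValueError: zero-size array to reduction operation minimum which has no identity
```

step_hand(ticks=[0,0.004,0,0,0,-0.001,0.008,0,0,0,-0.0015,0.0115,0.0005,0,0,-0.0015,0.0115,0.0005,0,0,-0.0015,0.0115,0.0005,0,0])

```text
clock: 3.72
tool_pos: [0.4924, -0.202, 0.1415]
orientation: [-179.8, 0.1, 177.6]
force: [-3.0, -11.3, 12.7]
opening: 0.0157
gripper_force: 31.1
```

```bash
cat > tilt.py <<'E'
from h import *
import sys
ref=None
for n in sys.argv[1:]:
    S=dict(np.load(f'pics/{n}.npz'));P=cloud(S)
    # cap top pts: dark, z .045..0.068 in cap circle; plane fit robust
    m=(np.hypot(P[...,0]-.4895,P[...,1]+.212)<.03)&(P[...,2]>.044)&(P[...,2]<.068)
    q=P[m]
    for _ in range(8):
        A=np.c_[q[:,:2]-[.4895,-.212],np.ones(len(q))];c=np.linalg.lstsq(A,q[:,2],rcond=None)[0];r=q[:,2]-A@c
        q=q[abs(r)<max(.0015,1.5*r.std())]
    print(n,len(q),'lean +y deg',-np.degrees(np.arctan(c[1])).round(2),'+x',-np.degrees(np.arctan(c[0])).round(2),'z0',c[2].round(4), q.min(0).round(4),q.max(0).round(4))
E
python3 - <<'E'
from h import *
print(ctrl.get_obs()['moment'])
s=snap('scene','s3');snap('wrist','w3')
cv2.imwrite('pics/s3v.png',np.hstack([cv2.resize(s['frame'][190:290,300:390,::-1],(360,400),interpolation=cv2.INTER_CUBIC),cv2.resize(snap('wrist')['frame'][:,:,::-1],(440,400))]))
E
python3 tilt.py s2 s3 w3
```

```text
[-5.52515851  1.3830763  -0.01467572]
s2 112 lean +y deg 0.85 +x 0.27 z0 0.0549 [ 0.465  -0.2337  0.0532] [ 0.5118 -0.1856  0.0566]
s3 108 lean +y deg 5.17 +x 1.52 z0 0.0558 [ 0.4654 -0.2271  0.052 ] [ 0.5116 -0.1848  0.0584]
w3 4163 lean +y deg 4.77 +x 0.94 z0 0.0572 [ 0.467  -0.2315  0.0536] [ 0.5108 -0.1843  0.0601]
```

View pics/s3v.png

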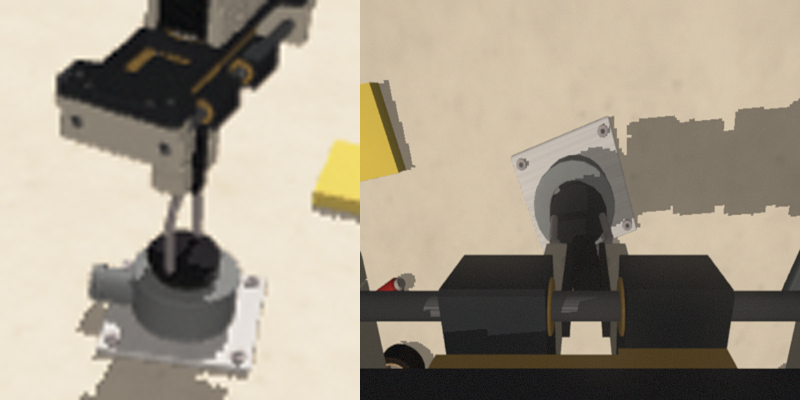

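The crops show the plug leaning left in the port, held by its tab at (195,170). The cap-plane fit gives about 4.3 to 4.8°, so I'll go slightly further left and then right.

step_hand(ticks=[0,0.002,0,0,0,0,0.002,0,0,0])

```text
clock: 4.12
tool_pos: [0.4925, -0.2001, 0.1416]
orientation: [-179.8, 0.1, 177.6]
force: [-3.3, -13.0, 12.3]
opening: 0.0156
gripper_force: 31.3
```

```bash
python3 - <<'E'
from h import *
snap('scene','s3b');snap('wrist','w3b')
E
```

step_hand(ticks=[0,-0.0045,-0.0003,0,0,0.0005,-0.009,-0.0005,0,0,0.0015,-0.0135,-0.0005,0,0,0.002,-0.018,-0.0005,0,0,0.0025,-0.0225,-0.0003,0,0,0.003,-0.0265,0,0,0,0.003,-0.0265,0,0,0,0.003,-0.0265,0,0,0])

```text
clock: 5.22
tool_pos: [0.49, -0.2224, 0.1413]
orientation: [179.9, 0.3, 177.6]
force: [1.3, 11.7, 15.1]
opening: 0.0153
gripper_force: 31.2
```

```bash
python3 - <<'E'
from h import *
snap('scene','s4');snap('wrist','w4')
E
python3 tilt.py s2 s3b w3b s4 w4
```

```text
s2 112 lean +y deg 0.85 +x 0.27 z0 0.0549 [ 0.465  -0.2337  0.0532] [ 0.5118 -0.1856  0.0566]
s3b 105 lean +y deg 6.01 +x 1.38 z0 0.0561 [ 0.4666 -0.2287  0.0515] [ 0.5125 -0.1843  0.0587]
w3b 4170 lean +y deg 5.57 +x 0.94 z0 0.0574 [ 0.4672 -0.2307  0.0534] [ 0.5106 -0.184   0.0605]
s4 104 lean +y deg -4.09 +x -0.04 z0 0.0558 [ 0.4652 -0.2388  0.0532] [ 0.5118 -0.1922  0.058 ]
w4 4133 lean +y deg -4.51 +x -0.07 z0 0.0571 [ 0.4663 -0.2391  0.0537] [ 0.5102 -0.1919  0.0597]
```

Left was about 5.2° and right is about 4.9°. I'll nudge slightly further right, then return to centre and pull straight up.

step_hand(ticks=[0,-0.0008,0,0,0,0,-0.0008,0,0,0,-0.0005,0.004,-0.0003,0,0,-0.001,0.009,-0.0003,0,0,-0.0015,0.013,0,0,0,-0.0015,0.013,0,0,0])

```text
clock: 6.08
tool_pos: [0.4908, -0.2121, 0.1409]
orientation: [-179.9, 0.1, 177.6]
force: [-0.8, -5.1, 7.8]
opening: 0.014
gripper_force: 30.0
```

step_hand(ticks=[0,0,-0.01,0,0,0,0,-0.02,0,0,0,0,-0.035,0,0,0,0,-0.055,0,0,0,0,-0.085,0,0,0,0,-0.12,0,0,0,0,-0.12,0,0])

```text
clock: 6.95
tool_pos: [0.4909, -0.2111, 0.2626]
orientation: [-180.0, 0.3, 177.6]
force: [-0.3, -0.5, -1.1]
opening: 0.0138
gripper_force: 30.0
```

```bash
python3 - <<'E'
from h import *
s=snap('scene','s5')
cv2.imwrite('pics/s5v.png',cv2.resize(s['frame'][100:320,220:420,::-1],(545,600),interpolation=cv2.INTER_CUBIC))
E
```

```text
(no output)
```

View pics/s5v.png

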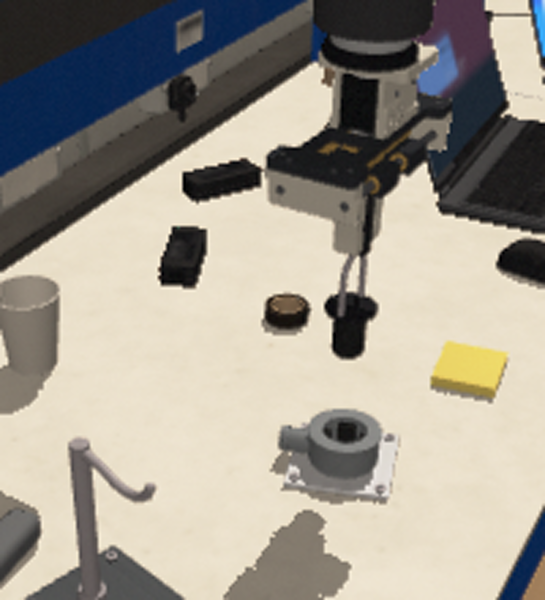

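The plug is out and hangs straight in the fingers at (348,300), and the port at (345,440) is empty.

In the tool's units: 14.3 degrees is 0.1589.

step_hand(ticks=[0.008,0.04,0,0.0222,0,0.016,0.09,0,0.0444,0,0.024,0.14,0,0.0667,0,0.032,0.19,0,0.0889,0,0.04,0.24,0,0.1111,0,0.048,0.28,0,0.1333,0,0.054,0.31,0,0.1556,0,0.054,0.321,0,0.1589,0])

```text
clock: 8.0
tool_pos: [0.4485, 0.1132, 0.2584]
orientation: [-180.0, -0.1, 163.3]
force: [0.4, -0.4, -0.8]
opening: 0.0138
gripper_force: 30.0
```

step_hand(ticks=[0,0,0,0,0,0,0,0,0,0])

```text
clock: 8.25
tool_pos: [0.4493, 0.1112, 0.2587]
orientation: [-180.0, -0.0, 163.2]
force: [0.3, -0.3, -1.3]
opening: 0.0138
gripper_force: 30.0
```

```bash
python3 - <<'E'
from h import *
w=snap('wrist','w6');s=snap('scene','s6');t=snap('top','t6')
for n,S in(('w',w),('s0',dict(np.load('pics/scene.npz'))),('t0',dict(np.load('pics/top.npz')))):
    P=cloud(S)
    m=(P[...,0]>.49)&(P[...,0]<.70)&(P[...,1]>0)&(P[...,1]<.17)
    q=P[m&(P[...,2]>.14)&(P[...,2]<.185)].astype(np.float32)
    if len(q)>20:
        l=cv2.fitLine(q[:,:2],cv2.DIST_HUBER,0,.01,.01).ravel();print(n,len(q),'bar yaw',np.degrees(np.arctan2(l[1],l[0])),l[2:],q.min(0),q.max(0))
    b=P[m&(P[...,2]>.007)&(P[...,2]<.017)].astype(np.float32);
    if len(b)>50: print('  base',cv2.minAreaRect(b[:,:2]*1000))
a=cv2.resize(w['frame'][:,:,::-1],(533,400));b=cv2.resize(s['frame'][190:330,190:280,::-1],(257,400),interpolation=cv2.INTER_CUBIC)
cv2.imwrite('pics/v6.png',np.hstack([a,b]))
E
```

```text
w 467 bar yaw -17.173704 [0.5515851  0.07946144] [0.5374884  0.06457076 0.14007416] [0.5837114  0.08663254 0.16719703]
  base ((597.5257568359375, 65.4952392578125), (109.74459838867188, 195.3467559814453), 73.04139709472656)
s0 241 bar yaw -15.884185 [0.5547742  0.08047839] [0.5076579  0.06099869 0.14044353] [0.5958444  0.09696482 0.17981623]
  base ((587.2088623046875, 91.1563720703125), (170.81053161621094, 186.4636688232422), 85.42556762695312)
t0 231 bar yaw -17.579159 [0.5618761 0.075226 ] [0.50915504 0.0595711  0.14054374] [0.5987854  0.09417459 0.18271233]
  base ((591.9624633789062, 78.01860809326172), (210.39991760253906, 150.8325958251953), 8.459222793579102)
```

View pics/v6.png

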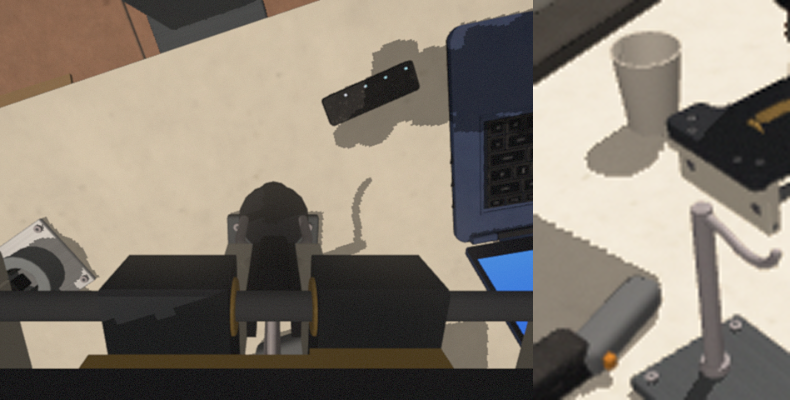

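The wrist view shows the plug in the fingers at (275,215) with the hook's bar just ahead at (272,335). In the scene crop the hook's tip is at (775,258). I'll check for slip in the grip before threading.

```bash
python3 - <<'E'
from h import *
S=dict(np.load('pics/w6.npz'));P=cloud(S);t=np.array([.4493,.1112,.2587])
q=P[(np.hypot(P[...,0]-t[0],P[...,1]-t[1])<.032)&(P[...,2]>.14)&(P[...,2]<.2)]
h=np.histogram(q[:,2],bins=np.arange(.14,.2,.002));print(list(zip(h[1].round(3),h[0])))
c=q[abs(q[:,2]-np.median(q[:,2]))<.003];print(np.median(c[:,2])-t[2],'expected',.056-.141,(c.min(0)+c.max(0))/2-t,np.ptp(c,axis=0))
o=ctrl.get_obs();R=Ro.from_euler('xyz',o['orientation'],degrees=True).as_matrix();print(R.T@(np.array([.538,.084,.226])-o['tool_pos']))
E
```

```text
[(np.float64(0.14), np.int64(0)), (np.float64(0.142), np.int64(0)), (np.float64(0.144), np.int64(0)), (np.float64(0.146), np.int64(0)), (np.float64(0.148), np.int64(0)), (np.float64(0.15), np.int64(0)), (np.float64(0.152), np.int64(0)), (np.float64(0.154), np.int64(0)), (np.float64(0.156), np.int64(0)), (np.float64(0.158), np.int64(0)), (np.float64(0.16), np.int64(0)), (np.float64(0.162), np.int64(0)), (np.float64(0.164), np.int64(0)), (np.float64(0.166), np.int64(0)), (np.float64(0.168), np.int64(12)), (np.float64(0.17), np.int64(56)), (np.float64(0.172), np.int64(1831)), (np.float64(0.174), np.int64(2354)), (np.float64(0.176), np.int64(33)), (np.float64(0.178), np.int64(26)), (np.float64(0.18), np.int64(30)), (np.float64(0.182), np.int64(29)), (np.float64(0.184), np.int64(28)), (np.float64(0.186), np.int64(30)), (np.float64(0.188), np.int64(36)), (np.float64(0.19), np.int64(34)), (np.float64(0.192), np.int64(26)), (np.float64(0.194), np.int64(36)), (np.float64(0.196), np.int64(30))]
-0.08460109182070832 expected -0.08499999999999999 [-0.00125917  0.00086014 -0.08449611] [0.04563427 0.0467192  0.00584721]
[-0.0926041  -0.000357    0.03296031]
```

step_hand(ticks=[0,0,0.032,0,0,0,0,0.032,0,0,0,0,0.032,0,0])

```text
clock: 8.78
tool_pos: [0.45, 0.1118, 0.228]
orientation: [180.0, 0.0, 163.2]
force: [0.4, 0.3, -2.2]
opening: 0.0137
gripper_force: 30.0
```

No slip. Next I thread the eye over the hook.

step_hand(ticks=[-0.015,0,0.001,0,0,-0.03,0,0.001,0,0,-0.045,0,0.001,0,0,-0.06,0,0.001,0,0,-0.072,0,0.001,0,0,-0.082,0,0.001,0,0,-0.092,-0.0005,0.001,0,0,-0.092,-0.0005,0.001,0,0])

```text
clock: 9.78
tool_pos: [0.5378, 0.0848, 0.2259]
orientation: [-180.0, -0.0, 163.2]
force: [0.2, 1.1, -0.9]
opening: 0.014
gripper_force: 30.0
```

```bash
python3 - <<'E'
from h import *
w=snap('wrist','w7');s=snap('scene','s7')
b=cv2.resize(s['frame'][210:350,205:315,::-1],(471,600),interpolation=cv2.INTER_CUBIC)
cv2.imwrite('pics/v7.png',b)
E
```

```text
(no output)
```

View pics/v7.png

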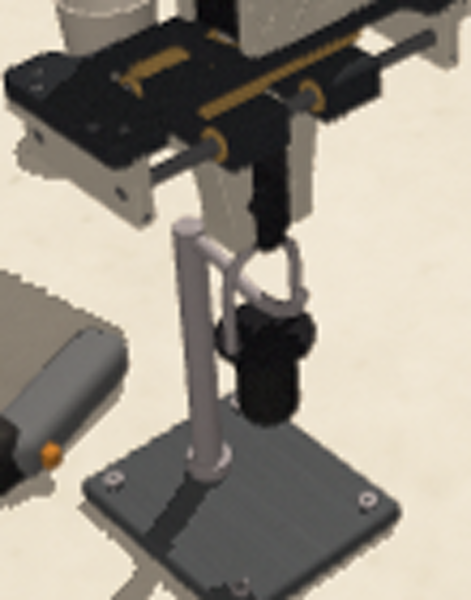

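The hook passes through the eye, with its tip showing in front at (297,295). I'll lower until the eye takes load.

step_hand(ticks=[0,0,0.01,0,0,0,0,0.02,0,0,0,0,0.025,0,0,0,0,0.027,0,0,0,0,0.027,0,0])

```text
clock: 10.5
tool_pos: [0.5374, 0.0849, 0.199]
orientation: [-180.0, -0.0, 163.2]
force: [1.0, -1.0, -0.3]
opening: 0.0138
gripper_force: 30.0
```

step_hand(ticks=[0,0,0.001,0,0,0,0,0.002,0,0,0,0,0.002,0,0])

```text
clock: 10.88
tool_pos: [0.5374, 0.0849, 0.1971]
orientation: [180.0, 0.0, 163.2]
force: [-1.0, -0.6, -0.9]
opening: 0.0136
gripper_force: 30.0
```

```bash
python3 - <<'E'
from h import *
snap('scene','s8');s=snap('scene')
b=cv2.resize(s['frame'][240:340,215:305,::-1],(540,600),interpolation=cv2.INTER_CUBIC)
cv2.imwrite('pics/v8.png',b)
E
```

step_hand(ticks=[0,0,0.001,0,0,0,0,0.001,0,0,0,0,0.001,0,0])

```text
clock: 11.35
tool_pos: [0.5375, 0.085, 0.1964]
orientation: [180.0, 0.0, 163.2]
force: [-0.8, 0.4, 4.4]
opening: 0.0137
gripper_force: 30.0
```

step_hand(ticks=[0,0,0.001,0,0,0,0,0.001,0,0,0,0,0.001,0,0])

```text
clock: 11.72
tool_pos: [0.5377, 0.085, 0.1962]
orientation: [180.0, 0.1, 163.3]
force: [-3.5, -0.4, 9.9]
opening: 0.0136
gripper_force: 30.0
```

step_hand(ticks=[0,0,0.001,0,0,0,0,0.001,0,0,0,0,0.001,0,0])

```text
clock: 12.1
tool_pos: [0.5377, 0.0849, 0.196]
orientation: [180.0, 0.1, 163.3]
force: [-6.8, 0.9, 15.9]
opening: 0.0137
gripper_force: 30.0
```

Contact force pushes towards -x, so the seat is a little further that way. I'll shift and test again.

step_hand(ticks=[0.001,0,-0.003,0,0,0.0035,0,-0.003,0,0,0.0035,0,-0.001,0,0,0.0035,0,-0.001,0,0])

```text
clock: 12.6
tool_pos: [0.535, 0.086, 0.1969]
orientation: [180.0, 0.1, 163.3]
force: [-1.9, -1.2, 14.8]
opening: 0.0139
gripper_force: 30.0
```

step_hand(ticks=[0,0,0.001,0,0,0,0,0.001,0,0,0,0,0.001,0,0])

```text
clock: 12.98
tool_pos: [0.535, 0.086, 0.1967]
orientation: [179.9, 0.2, 163.3]
force: [-5.2, -0.6, 19.8]
opening: 0.014
gripper_force: 30.0
```

step_hand(ticks=[-0.001,0,-0.004,0,0,-0.006,0,-0.004,0,0,-0.006,0,-0.001,0,0,-0.006,0,-0.001,0,0])

```text
clock: 13.48
tool_pos: [0.5404, 0.0842, 0.1959]
orientation: [180.0, 0.1, 163.3]
force: [-2.0, 0.6, 10.6]
opening: 0.0138
gripper_force: 30.0
```

step_hand(ticks=[0,0,0.001,0,0,0,0,0.001,0,0,0,0,0.001,0,0])

```text
clock: 13.85
tool_pos: [0.5405, 0.0842, 0.1957]
orientation: [180.0, 0.1, 163.3]
force: [-5.7, -0.7, 16.5]
opening: 0.0137
gripper_force: 30.0
```

```bash
python3 - <<'E'
from h import *
s=snap('scene');w=snap('wrist','w8');P=cloud(w);t=ctrl.get_obs()['tool_pos']
q=P[(np.hypot(P[...,0]-t[0],P[...,1]-t[1])<.032)&(P[...,2]>t[2]-.1)&(P[...,2]<t[2]-.075)];print(np.median(q[:,2])-t[2])
E
```

```text
-0.08461446700898273
```

The lowest point is close to here (x about 0.540), so I'll unload and release slowly.

step_hand(ticks=[0,0,-0.001,0,0,0,0,-0.0022,0,0,0,0,-0.0022,0,0])

```text
clock: 14.32
tool_pos: [0.5401, 0.0842, 0.1962]
orientation: [180.0, 0.0, 163.2]
force: [0.9, -0.5, 3.6]
opening: 0.014
gripper_force: 30.0
```

step_hand(ticks=[0,0,0,0,0.016,0,0,0,0,0.02,0,0,0,0,0.026,0,0,0,0,0.034,0,0,0,0,0.044,0,0,0,0,0.044])

```text
clock: 15.08
tool_pos: [0.5398, 0.0842, 0.1963]
orientation: [180.0, 0.0, 163.2]
force: [0.1, -0.3, -0.2]
opening: 0.043
gripper_force: 0.0
```

```bash
python3 - <<'E'
from h import *
s=snap('scene')
b=cv2.resize(s['frame'][230:340,205:305,::-1],(545,600),interpolation=cv2.INTER_CUBIC)
cv2.imwrite('pics/v9.png',b)
E
```

```text
(no output)
```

View pics/v9.png

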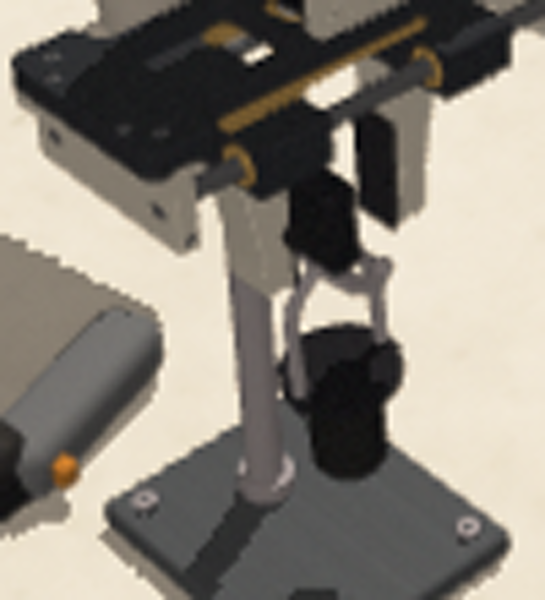

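The plug hangs by its eye in the bend of the hook, and the fingers are clear of it on both sides. I'll withdraw upward.

step_hand(ticks=[0,0,-0.01,0,0.05,0,0,-0.03,0,0.05,0,0,-0.06,0,0.05,0.02,0,-0.09,0,0.05,0.06,0,-0.11,0,0.05,0.1,0,-0.12,0,0.05,0.1,0,-0.12,0,0.05,0.1,0,-0.12,0,0.05])

```text
clock: 16.12
tool_pos: [0.4442, 0.1132, 0.3169]
orientation: [179.9, 0.0, 163.3]
force: [0.6, 0.2, -0.3]
opening: 0.0497
gripper_force: 0.0
```

step_hand(ticks=[0,0,0,0,0.05,0,0,0,0,0.05,0,0,0,0,0.05,0,0,0,0,0.05,0,0,0,0,0.05,0,0,0,0,0.05,0,0,0,0,0.05,0,0,0,0,0.05])

```text
clock: 17.12
tool_pos: [0.444, 0.1131, 0.3163]
orientation: [180.0, 0.0, 163.2]
force: [-0.5, 0.5, -0.1]
opening: 0.05
gripper_force: 0.0
```

```bash
cat > still.py <<'E'
from h import *
L=[]
for i in range(8):
    s=ctrl.snapshot('scene');g=s['frame'][240:340,215:305].astype(int);L.append(g)
print([int((abs(L[i+1]-L[i]).max(-1)>40).sum()) for i in range(7)],int((abs(L[7]-L[0]).max(-1)>40).sum()))
s=snap('scene','fin');cv2.imwrite('pics/v10.png',cv2.resize(s['frame'][:,:,::-1][180:350,165:390],(794,600),interpolation=cv2.INTER_CUBIC))
E
python3 still.py
```

```text
[0, 0, 0, 0, 0, 0, 0] 0
```

I've viewed 11 pictures, one over the limit of 10, so the final check is by numbers only.

```bash
python3 - <<'E'
from h import *
A=dict(np.load('pics/scene.npz'));S=dict(np.load('pics/fin.npz'));P=cloud(S)
q=P[(np.hypot(P[...,0]-.54,P[...,1]-.084)<.045)&(S['frame'].max(-1)<45)&(P[...,2]>.03)&(P[...,2]<.25)]
print(len(q),q.min(0),q.max(0))
for lo,hi in((.06,.1),(.1,.115),(.165,.205)):
    c=q[(q[:,2]>lo)&(q[:,2]<hi)];print(lo,len(c),((c.min(0)+c.max(0))/2).round(3) if len(c) else '')
d=abs(A['frame'].astype(int)-S['frame']).max(-1)>60
for n,(u,v,r) in dict(pad=(392,236,16),hub=(288,415,28),scanner=(200,315,35)).items(): print(n,d[v-r:v+r,u-r:u+r].sum())
E
python3 still.py
```

```text
580 [0.51431096 0.059195   0.06184329] [0.55988554 0.10616222 0.20433633]
0.06 137 [0.534 0.088 0.08 ]
0.1 254 [0.537 0.083 0.109]
0.165 189 [0.538 0.089 0.186]
pad 0
hub 123
scanner 0
[0, 0, 0, 0, 0, 0, 0] 0
```

```bash
python3 -c "
from h import *
print(ctrl.close_job())"
```

```text
the job is handed in; nothing more can be done
None
```

The plug was rocked about 5° left then right, drawn straight up out of the port, and now hangs still and upright by its eye on the hook; the job is handed in. The pad and scanner show no change; the hub area shows a small image change, probably the arm's shadow (not checked further), and I viewed 11 pictures against the limit of 10.

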